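# Switch the plant watering to the other branch

### The job

Switch the desk plant-watering kit over to its other branch. First shut the valve with the two-winged handle completely, then unscrew the tank's cap by half a turn so that it vents, and finally set the valve with the single long lever half open, at 45 degrees between shut and open. Leave the valve with the round handle as it is and do not knock or shift the things standing around.

Things in the scene. Friction and masses are not known exactly. Their poses are not given: they have to be found in the camera images.
- wing_valve: Fixed stopcock, origin under the middle of its 64 x 36 mm grey foot. Steel pipe (22 mm thick, top 37 mm up) along its x, hose tails to 46 mm out. Grey handle, 44 to 58 mm above the desk, turns about the vertical through the origin (hub radius 13 mm, nut on it to 62 mm). Handle: two straight opposite wings, each 14 mm wide and reaching 51 mm from the axis.
- wing_handle (a joint): Angle of the winged handle, rad. 0 = shut (hard stop): wings crosswise to the pipe, along the valve's y axis. 1.571 = open (stop): wings along the pipe. Grows counter-clockwise seen from above. Starts mostly open. Stays where it is left; turning takes about 0.1 N m.
- lever_valve: Fixed stopcock, origin under the middle of its 64 x 36 mm grey foot. Steel pipe (22 mm thick, top 37 mm up) along its x, hose tails to 46 mm out. Grey handle, 44 to 58 mm above the desk, turns about the vertical through the origin (hub radius 13 mm, nut on it to 62 mm). Handle: one straight lever, 14 mm wide, rounded end 72 mm from the axis. Under it a white quadrant disc (radius 27 mm, top 43 mm above the desk) with black marks at shut, half and open.
- lever_handle (a joint): Angle of the long lever, rad. 0 = shut (stop): the lever points along the valve's +y axis, crosswise to the pipe. 1.571 = open (stop): it points along the valve's -x axis. Grows counter-clockwise seen from above; half open = 0.785. Starts shut or little open. Stays where it is left; turning takes about 0.1 N m.
- tank: Fixed round white water tank, radius 54 mm, 64 mm high, a steel outlet stub on the -x side reaching 64 mm from the axis. Origin: centre of the underside. On top, on its axis, a grey screw cap: disc of radius 34 mm, 65 to 79 mm above the desk, with a straight grip bar across its middle, 60 mm long, 10 mm thick, 79 to 97 mm above the desk.
- tank_cap (a joint): Angle of the captive cap, rad. 0 = screwed tight (stop): the grip bar lies along the tank's x axis. Grows counter-clockwise seen from above as it is unscrewed (it does not rise); 3.14 = half a turn; stop at 4.4. Starts tight or nearly. Stays where it is left; turning takes about 0.06 N m.
- wheel_valve: Fixed stopcock, origin under the middle of its 64 x 36 mm grey foot. Steel pipe (22 mm thick, top 37 mm up) along its x, hose tails to 46 mm out. Grey handle, 44 to 58 mm above the desk, turns about the vertical through the origin (hub radius 13 mm, nut on it to 62 mm). Handle: a round knurled wheel, radius 26 mm. To be left alone.
- wheel_rim (a point): A point on the rim of the round handle, 24 mm from its axis, 51 mm above the desk; shows whether the wheel has been turned.
- cube_timer: Loose bystander. Origin at the middle of its underside; z up. White cube, 52 mm: stands close beside one wing of the winged handle and blocks that side.
- eraser: Loose bystander. Origin at the middle of its underside; z up. Eraser lying flat, 20 x 44 mm (its y is the long side), 13 mm high, beside the other wing; lower than the handles.
- battery: Loose bystander. Origin at the middle of its underside; z up. Battery cell standing upright, diameter 15 mm, 50 mm high, just beyond where the long lever must stop: turned too far open, the lever hits it.
- lip_tin: Loose bystander. Origin at the middle of its underside; z up. Small round tin, diameter 29 mm, 20 mm high, beside the long-lever valve; lower than the handles.
- mouse: Loose bystander. Origin at the middle of its underside; z up. Black computer mouse, 108 x 65 x 38 mm, long along x.
- tape_roll: Loose bystander. Origin at the middle of its underside; z up. Roll of tape lying flat, diameter 96 mm, 25 mm high.
Mind the look-alikes: they are no part of the job. What is shaped like the wing_valve but blue is not meant. What is shaped like the lever_valve but pink is not meant.

How it is judged (in metres and radians):
On the way, in this order (a step that is already met when the one before it is completed fails the run):
1. the two-winged valve is shut (value of joint wing_handle below 0.09 rad), for 0.2 s.
2. the tank's cap is unscrewed by half a turn (value of joint tank_cap between 2.9 and 3.9 rad), for 0.2 s.
3. the long lever is set half open (value of joint lever_handle between 0.685 and 0.885 rad), for 0.2 s.
At the end, for the whole second after the job is handed in: The winged handle is shut to within 0.09 rad, the cap stands at 2.9 to 3.9 rad (half a turn), the long lever is at rest at 0.785 rad (45 degrees) give or take 0.1 rad (all of step 2 and all of step 3 and value of joint wing_handle below 0.09 rad and velocity of joint lever_handle below 0.05 rad/s); the robot touches nothing.
It fails at once if the round-handled valve is turned (rim moved more than 5 mm) (distance of wheel_rim from where it was at the start of the episode above 0.005 m).
It fails at once if a bystander is shifted by more than 20 mm (distance of any of cube_timer, eraser, battery, lip_tin, mouse, tape_roll from where it was at the start of the episode above 0.02 m).
It fails at once if the battery, the timer or the tin is tipped over (angle between any of battery, cube_timer, lip_tin's own z axis and vertical above 0.5 rad).
It also fails if it takes over 64 s, if anything falls off the work surface, if the arm or the gripper's body presses on something with over 40 N, if the wrist force passes 120 N, or if a joint passes its speed limit or range.

### The arm

A 6-joint arm with a two-finger parallel gripper is mounted at the origin on a cart in front of the work surface, level with it; the furniture and walls round the work are solid. World frame = base frame: x ahead of the robot, y to its left, z up, the work surface at z = 0. Lengths are in m, angles in degrees, forces in N, time in s.
With the tool pointing down it reaches from about 0.4 to 0.825 m from the base axis. Payload 7 kg.
Tool frame: the origin (TCP) lies midway between the tips of the shut fingers; the grasp point (between the pads) lies 19 mm behind it; z points along the fingers, y is the line along which they close (so a half turn about z gives the same grasp; the last joint's range is limited). The gripper opens to 88 mm and grips with 3 to 60 N. Pads are 19 mm wide; open, the fingers measure 130 mm over their backs; the gripper's body (78 mm by 193 mm) begins 47 mm behind the grasp point.
Start: joints at [16.507, 20.546, 0.682, 0, -70.136, -16.507], TCP at [0.675, -0, 0.201] pointing down, gripper open.
Joint ranges: [-176.03, 176.03], [-82.01, 121.73], [-58.28, 71.71], [-173.87, 95.51], [-174.79, -0.11], [-173.66, 173.66]. Speed limits (degrees/s): [136.94, 136.94, 172.46, 180, 180, 180].

### API

Orientations are given as [roll, pitch, yaw] about the fixed x, y, z axes, in that order (R = Rz(yaw) Ry(pitch) Rx(roll)).
In Python, from plant import ctrl gives the robot as it stands.
- The arm moves only by the tool arm_command, never from a script. Its argument "steps" is a list of rows, each an object with "translation": the shift along the tool's x, y, z in mm, a list of three; "rotation": the turn, a rotation vector about the tool's x, y, z in units of 5 degrees (1.0 is 5 degrees), a list of three; "claw": the finger opening in mm, from 0 to 87.6. In form: [{"translation": [x, y, z], "rotation": [rx, ry, rz], "claw": claw}, ...]. A call has 1 to 5 rows; each row is the pose to reach, as a shift and turn from the pose commanded when the call began, along the tool's axes at that moment; what a row does not reach only later rows make up. A row lasts 1/10 s, in which the tool goes at most 50 mm and 8.59 degrees, less where a joint would pass 70% of its speed; a pose out of reach is approached as far as the arm can. A call with a gripper value outside its range is refused whole. The fingers move at their own pace and stop on an object; the grip force is fixed at half the most. Time passes only in rows, so rows that repeat a pose let the fingers close. It gives the time, the measured TCP pose, the force, the opening and the grip force at its end, in the units of the state.
- ctrl.get_obs(): the state, without advancing time (a new reading comes with each control period).
- ctrl.snapshot(name): name is "scene" or "side" or "wrist"; returns (picture, depth): 384x512x3 uint8, red, green, blue; 384x512 float32, m along the optical axis (not along the pixel's ray), 0 where there is no reading.
- ctrl.calibration(name): a dict with "vertical_fov" (degrees; the focal length in pixels is half the picture's height over the tangent of half this angle, whatever the lens; pixels are square), "cx", "cy" (the principal point, pixels), "rvec" (rotation vector, rad) and "tvec" (3), from world to camera coordinates, as OpenCV has them; the wrist camera has in their place "hand_eye" (4x4, takes a point from camera to tool coordinates, whose origin is the TCP and whose axes are the flange's). Camera axes: x right, y down, z forward; pixel columns grow to the right and rows downward; lengths in m; the calibration is good to about 2 mm. The wrist camera is an equidistant fisheye: a pixel r from the principal point sees the ray r / f radians off the axis. A picture is of the moment at which its call begins: read the wrist's pose just before it. calibration takes no time and is no camera call.
- ctrl.close_job(): hands the job in; it is judged then, once.
The state is a dict: "clock": time; "joint_pos": joint angles; "qvel": joint speeds; "tau": joint torques, N m; "tool_pos": TCP position; "orientation": TCP orientation; "force": force on the tool from outside, world axes, zero at the start; "moment": the same for the moment, N m; "opening": finger opening in m; "gripper_force": force on a finger pad.
Only numpy, scipy, OpenCV 4.12 (cv2) and the standard library are available. Lean on these libraries where they do the work, as an engineer would, in place of code of your own. Each camera call takes 0.05 s, during which the arm holds its last target. There are 200 camera calls.

## Working session

There is one attempt and no reset: what is moved stays moved. The work goes in short steps, Python scripts to look and compute and a tool call to move; the robot and the scene stay as the last step left them, time stands still between calls to the robot, and variables do not carry over. Pictures are saved under pics/ and viewed, at most 10 in all, crops included, and the job is handed in when it is done.

Besides the shell and the picture viewer there is one more tool, called as name(argument=value, ...) on one line, values as JSON. arm_command: Moves the arm, as the interface text tells. Its arguments: {"type":"object","properties":{"steps":{"type":"array"}},"required":["steps"]}

```bash
mkdir -p pics; ls; python3 - <<'E'
from plant import ctrl
import cv2,numpy as np
o=ctrl.get_obs();print(o)
for n in("scene","side"):
    p,d=ctrl.snapshot(n);cv2.imwrite(f"pics/{n}0.png",cv2.cvtColor(p,cv2.COLOR_RGB2BGR));np.savez(f"pics/{n}0.npz",p=p,d=d)
    print(n,ctrl.calibration(n),(d>0).mean())
a=[cv2.imread(f"pics/{n}0.png") for n in("scene","side")]
print(ctrl.calibration("wrist"))
E
```

```text
pics
{'clock': 0.0, 'joint_pos': array([ 1.65054223e+01,  2.05923903e+01,  6.31897998e-01, -1.99808392e-02,
       -7.01363292e+01, -1.65065750e+01]), 'qvel': array([-0.01136656,  0.08350704,  0.02645607, -0.00160459, -0.12577553,
       -0.08042357]), 'tau': array([-8.00930356e-04, -5.82726967e+01,  2.93058443e+01,  6.99745238e+00,
        6.93249181e-03, -2.06530804e-04]), 'tool_pos': array([ 6.74447593e-01, -5.53826892e-05,  2.00498144e-01]), 'orientation': array([ 1.79901832e+02, -9.50319182e-03, -9.00079496e+01]), 'force': array([-0.02885569, -0.51420072,  0.09252108]), 'moment': array([ 0.03965833,  0.04322013, -0.00396195]), 'gripper_force': 0.0, 'opening': 0.08784206267396381}
scene {'vertical_fov': 48.235544771367884, 'cx': 255.55863529518666, 'cy': 186.2270010509513, 'rvec': array([ 0.79227979, -2.66199319,  0.96531575]), 'tvec': array([0.44426543, 0.23538577, 0.83137968])} 0.9959665934244791
side {'vertical_fov': 48.871202906482864, 'cx': 258.81781001664757, 'cy': 189.74961513930396, 'rvec': array([ 2.43652013, -0.4343965 ,  0.1490548 ]), 'tvec': array([-0.45821776,  0.23339158,  1.04115561])} 0.9958241780598959
{'vertical_fov': 65.70646984690485, 'cx': 258.7794776684227, 'cy': 195.20897913767598, 'hand_eye': array([[ 3.63722140e-04, -9.53202168e-01, -3.02333416e-01,
         8.35059676e-02],
       [ 9.99999650e-01,  5.74670131e-04, -6.08780878e-04,
        -1.68576327e-04],
       [ 7.54033237e-04, -3.02333089e-01,  9.53202043e-01,
        -1.84648473e-01],
       [ 0.00000000e+00,  0.00000000e+00,  0.00000000e+00,
         1.00000000e+00]])}
```

View pics/scene0.png

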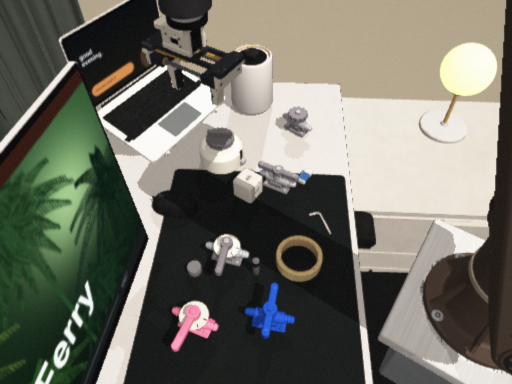

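View pics/side0.png

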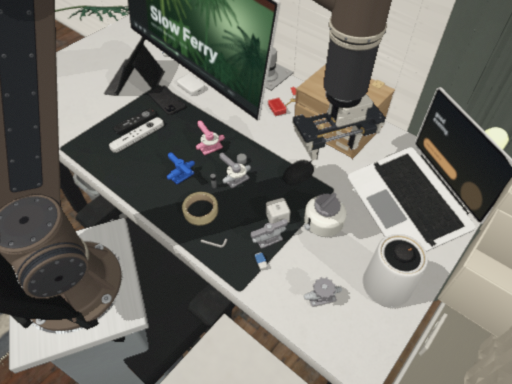

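The scene view shows the grey winged valve at about (278,175), the tank at (222,145), the long lever at (228,250), the wheel at (297,118), the timer at (248,185) and the battery at (256,267). The side view shows the same things at (268,234), (326,213), (236,170), (322,291), (278,211) and (213,181). Next I'll deproject the depth by height slices.

```bash
cat > h.py <<'E'
import numpy as np,cv2
from plant import ctrl
def cloud(n,p,d):
    c=ctrl.calibration(n);f=192/np.tan(np.radians(c["vertical_fov"]/2))
    v,u=np.mgrid[:384,:512]
    P=np.dstack([(u-c["cx"])/f*d,(v-c["cy"])/f*d,d])
    R=cv2.Rodrigues(c["rvec"])[0];return (P-c["tvec"])@R
E
python3 - <<'E'
from h import *
seeds={"scene":dict(wing=(278,175),tank=(222,135),lever=(228,240),wheel=(297,112),cube=(248,178),bat=(256,262),tin=(195,266),eraser=(304,177),tape=(299,240),pink=(190,318),blue=(270,317)),
"side":dict(wing=(268,232),tank=(326,207),lever=(236,162),wheel=(322,284),cube=(278,207),bat=(213,178),tin=(241,158),eraser=(262,261),tape=(200,197),pink=(209,140),blue=(180,168))}
A=[]
for n in seeds:
    z=np.load(f"pics/{n}0.npz");C=cloud(n,z["p"],z["d"])
    for k,(u,v) in seeds[n].items(): print(n,k,C[v,u].round(3))
    m=(z["d"]>0)&(C[...,2]>-.02)&(C[...,2]<.13)&(C[...,0]>.2)&(C[...,0]<1)&(abs(C[...,1])<.7)
    A.append(np.c_[C[m],z["p"][m]])
    t=m&(abs(C[...,2])<.006);print(n,"table z",np.median(C[t][:,2]))
# height map picture, x up, y left ; 1px=1.5mm
im=np.zeros((534,800,3),np.uint8)
for P,off in zip(A,(0,0)):
    P=P[np.argsort(P[:,2])]
    r=((1-P[:,0])/.0015).astype(int);c=((.6-P[:,1])/.0015).astype(int)
    ok=(r>=0)&(r<534)&(c>=0)&(c<800);im[r[ok],c[ok]]=P[ok][:,[5,4,3]]
cv2.imwrite("pics/top.png",im)
E
```

```text
scene wing [0.174 0.537 0.791]
scene tank [ 0.653 -0.041  0.09 ]
scene lever [0.481 0.177 0.063]
scene wheel [ 0.559 -0.238  0.064]
scene cube [0.544 0.012 0.055]
scene bat [0.411 0.181 0.049]
scene tin [0.518 0.243 0.021]
scene eraser [ 0.452 -0.092  0.015]
scene tape [0.372 0.075 0.023]
scene pink [0.444 0.344 0.058]
scene blue [0.326 0.265 0.059]
scene table z 0.0005467761863607593
side wing [ 0.492 -0.057  0.056]
side tank [ 0.654 -0.052  0.08 ]
side lever [0.504 0.244 0.004]
side wheel [ 0.558 -0.234  0.057]
side cube [0.545 0.008 0.055]
side bat [0.414 0.174 0.043]
side tin [0.519 0.24  0.02 ]
side eraser [ 0.458 -0.105  0.01 ]
side tape [0.364 0.145 0.012]
side pink [0.444 0.318 0.05 ]
side blue [0.334 0.232 0.055]
side table z -0.0008750739058916528
```

View pics/top.png

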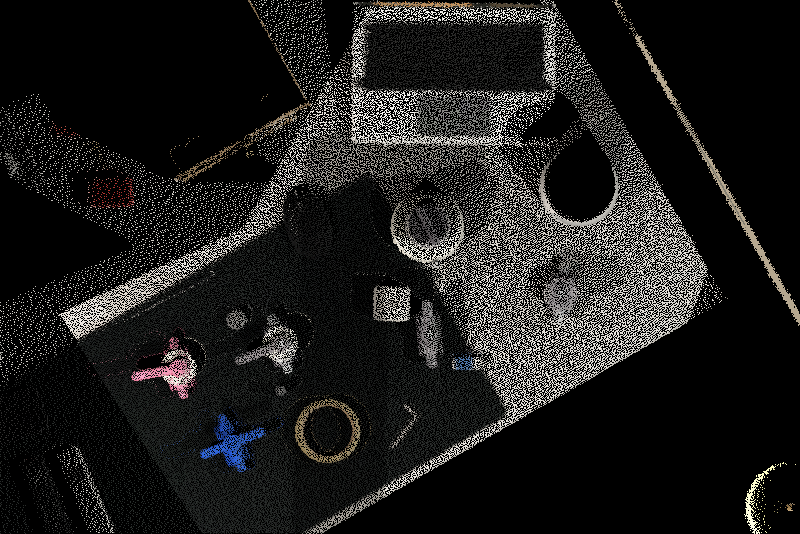

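The top map shows the winged valve at about (430,333), with the timer left of its far wing and the eraser right of its near wing. The lever valve is at (280,345), pointing left, with the battery at (280,391) and the tank at (428,225). Now the precise fits.

```bash
cat >> h.py <<'E'
def load(ns,tag):
    L=[]
    for n in ns:
        z=np.load(f"pics/{n}{tag}.npz");C=cloud(n,z["p"],z["d"]);m=z["d"]>0
        L.append(np.c_[C[m],z["p"][m]])
    return L
def sl(P,c,r,z0,z1):
    m=(np.hypot(P[:,0]-c[0],P[:,1]-c[1])<r)&(P[:,2]>z0)&(P[:,2]<z1);return P[m]
def rect(Q):
    (c,s,a)=cv2.minAreaRect((Q[:,:2]*1000).astype(np.float32));
    w=np.linalg.eigh(np.cov(Q[:,:2].T));v=w[1][:,1]
    return f"n{len(Q)} rect c{np.round(c,1)} size{np.round(s,1)} a{a:.1f} mean{(Q[:,:2].mean(0)*1000).round(1)} pcadir{np.degrees(np.arctan2(v[1],v[0])):.1f}"
E
python3 - <<'E'
from h import *
L=load(("scene","side"),"0")
for n,P in zip(("scene","side"),L):
    print(n)
    for k,c,r,z0,z1 in [("wing",(.5,-.045),.058,.046,.061),("wingnut",(.5,-.045),.058,.0605,.07),("wingpipe",(.5,-.045),.06,.01,.04),("lever",(.48,.18),.085,.049,.061),("levernut",(.48,.18),.085,.0605,.07),("leverdisc",(.48,.18),.035,.039,.045),("leverpipe",(.48,.18),.06,.02,.038),("bar",(.66,-.04),.05,.087,.105),("capdisc",(.66,-.04),.05,.074,.083),("tanktop",(.66,-.04),.07,.055,.068),("tank",(.66,-.04),.07,.015,.055),
      ("cube",(.545,.012),.045,.048,.056),("bat",(.413,.18),.02,.044,.056),("tin",(.52,.246),.03,.016,.025)]:
        Q=sl(P,c,r,z0,z1)
        if len(Q)>5: print(k,rect(Q))
z=np.load("pics/scene0.npz")["p"]
def up(im,u,v,w,h): return cv2.resize(cv2.cvtColor(im[v:v+h,u:u+w],cv2.COLOR_RGB2BGR),(400,300),interpolation=cv2.INTER_CUBIC)
s=np.load("pics/side0.npz")["p"]
cv2.imwrite("pics/crop.png",np.vstack([np.hstack([up(z,185,225,88,66),up(z,185,115,133,100)]),np.hstack([up(s,195,140,80,60),up(s,240,185,120,90)])]))
E
```

```text
scene
wing n360 rect c[503.8 -40.2] size[102.   59.3] a36.3 mean[501.8 -34.8] pcadir-162.2
wingnut n66 rect c[498.7 -42.8] size[24.7 95.1] a84.8 mean[497.4 -42.8] pcadir-175.6
wingpipe n388 rect c[490.1 -41.6] size[106.6  58.8] a32.2 mean[496.9 -35.3] pcadir-154.7
lever n306 rect c[461.1 191.1] size[89.1 75.8] a52.3 mean[465.9 207.6] pcadir102.0
levernut n96 rect c[470.9 205.5] size[22.8 81.2] a27.3 mean[479.2 192.6] pcadir111.0
leverdisc n209 rect c[484.  179.7] size[52.8 51.3] a7.3 mean[481.7 179.3] pcadir-152.9
leverpipe n154 rect c[483.2 182.8] size[91.9 20.4] a17.2 mean[477.5 181.5] pcadir-163.1
bar n146 rect c[661.  -40.6] size[58.4 13.6] a30.2 mean[659.2 -39.6] pcadir-153.3
capdisc n293 rect c[660.7 -40.3] size[65.  66.2] a36.2 mean[654.4 -32.1] pcadir54.1
tanktop n403 rect c[654.9 -34.7] size[94.7 77.4] a41.9 mean[648.5 -25.7] pcadir-140.1
tank n634 rect c[649.1 -30. ] size[111.4  78.3] a38.0 mean[634.9 -13. ] pcadir-139.6
cube n381 rect c[545.   14.3] size[53.7 51. ] a87.6 mean[543.8  15.5] pcadir56.5
bat n46 rect c[413.4 179.4] size[13.  13.8] a4.1 mean[413.  180.6] pcadir5
[... 563 characters left out ...]
.7] a86.1 mean[480.6 173.5] pcadir162.0
leverpipe n90 rect c[484.6 176.8] size[90.6 21.2] a19.6 mean[477.4 173. ] pcadir-162.6
bar n98 rect c[661.  -42.6] size[58.8  9.6] a27.7 mean[659.8 -44. ] pcadir-153.2
capdisc n342 rect c[659.5 -42.7] size[65.5 67.3] a34.0 mean[659.3 -45.4] pcadir120.9
tanktop n347 rect c[655.3 -48.7] size[80.4 95.4] a53.8 mean[650.5 -57.3] pcadir144.0
tank n523 rect c[657.5 -47.1] size[ 97.1 106.6] a61.8 mean[639.9 -70.5] pcadir149.2
cube n298 rect c[545.   11.1] size[53.9 52.2] a89.3 mean[544.5   9.5] pcadir76.8
bat n19 rect c[413.  179.2] size[14.3 11.6] a76.7 mean[413.6 178.3] pcadir85.8
tin n52 rect c[519.5 243.2] size[27.9 26.2] a30.7 mean[519.9 242.6] pcadir59.3
```

View pics/crop.png

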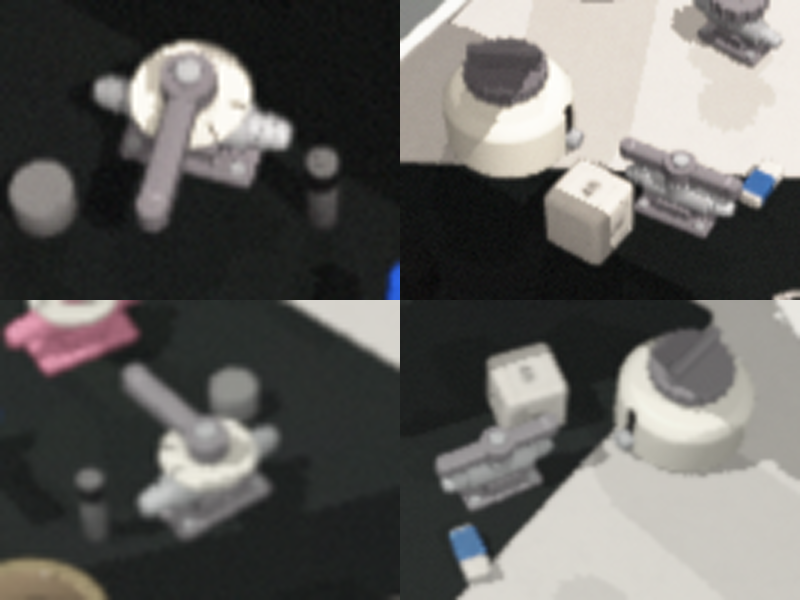

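The crops show the lever at near shut on its quadrant disc with the battery beyond. The wings lie nearly along the pipe with the timer by the far wing, and the cap's bar lies in line with the stub. Refining the wing valve and the joint direction of the wrist turn.

```bash
python3 - <<'E'
from h import *
L=load(("scene","side"),"0");P=np.vstack(L)
def cutcube(Q): return Q[~((Q[:,0]>.512)&(Q[:,1]>-.020))]
for nm,P in (("scene",L[0]),("side",L[1]),("both",np.vstack(L))):
    print(nm)
    print("wing",rect(cutcube(sl(P,(.497,-.045),.06,.056,.064))))
    Q=cutcube(sl(P,(.497,-.045),.06,.018,.040));print("pipe",rect(Q))
    Q=cutcube(sl(P,(.497,-.045),.06,.004,.014));print("foot",rect(Q))
    Q=sl(P,(.484,.178),.085,.053,.068);Q=Q[np.hypot(Q[:,0]-.413,Q[:,1]-.18)>.015];print("lever",rect(Q))
    Q=sl(P,(.484,.178),.06,.004,.014);print("lfoot",rect(Q))
    print("eraser",rect(sl(P,(.457,-.098),.035,.008,.018)))
    m=np.abs(P[:,0]-.558)+abs(P[:,1]+.236)<.06; print("wheel",rect(P[m&(P[:,2]>.045)]))
E
```

```text
scene
wing n237 rect c[498.7 -44.1] size[102.2  25.8] a10.8 mean[497.2 -42.9] pcadir-175.2
pipe n265 rect c[498.8 -39. ] size[92.9 18. ] a5.1 mean[496.3 -38.1] pcadir-174.4
foot n185 rect c[483.3 -42.2] size[97.3 86.1] a33.9 mean[488.9 -38.3] pcadir-146.0
lever n327 rect c[470.6 206.2] size[24.9 84.1] a27.1 mean[473.2 205.1] pcadir112.0
lfoot n175 rect c[485.8 178.8] size[103.8 107.1] a47.5 mean[476.5 187.2] pcadir-161.7
eraser n119 rect c[ 455.2 -101.9] size[20.  47.3] a0.7 mean[454.4 -99.6] pcadir92.2
wheel n259 rect c[ 558.4 -239.1] size[49.4 50.1] a10.2 mean[ 556.7 -236.2] pcadir96.2
side
wing n201 rect c[498.4 -44.5] size[ 24.8 100.5] a88.9 mean[498.1 -45.3] pcadir-174.6
pipe n172 rect c[499.3 -49.3] size[92.5 15.7] a4.2 mean[496.3 -50.8] pcadir-175.8
foot n143 rect c[486.8 -43.7] size[105.8  97.8] a47.2 mean[493.7 -54.8] pcadir-163.4
lever n144 rect c[471.5 204.1] size[25.  83.1] a26.1 mean[474.3 200.3] pcadir111.6
lfoot n140 rect c[482.7 175.8] size[115.7  95. ] a2.2 mean[483.1 168.6] pcadir-172.1
eraser n122 rect c[ 454.9 -101.4] size[46.4 19.3] a88.9 mean[ 454.7 -103.1] pcadir89.7
wheel n381 rect c[ 558.6 -242.4] size[50.5 49.7] a9.6 mean[ 557.3 -244. ] pcadir-138.7
both
wing n438 rect c[498.7 -44.1] size[102.2  25.8] a10.8 mean[497.6 -44. ] pcadir-175.0
pipe n437 rect c[499.  -43.5] size[92.9 27. ] a7.4 mean[496.3 -43.1] pcadir-174.6
foot n328 rect c[486.6 -43.8] size[107.2  97.9] a46.4 mean[491.  -45.5] pcadir-147.4
lever n471 rect c[470.8 205.4] size[25.6 85.8] a26.7 mean[473.5 203.7] pcadir111.8
lfoot n315 rect c[487.7 179.9] size[112.  109.7] a67.3 mean[479.4 178.9] pcadir-169.6
eraser n241 rect c[ 455.2 -101.9] size[20.  47.5] a0.1 mean[ 454.5 -101.4] pcadir91.0
wheel n640 rect c[ 558.3 -240.7] size[50.5 53.2] a9.6 mean[ 557.  -240.8] pcadir88.3
```

arm_command(steps=[{"translation":[0,0,0],"rotation":[0,0,1],"claw":0}])

```text
clock: 0.2
tool_pos: [0.6746, -0.0, 0.2008]
orientation: [179.9, -0.0, -95.0]
force: [-0.4, -0.7, 0.0]
opening: 0.0836
gripper_force: 0.0
```

```bash
python3 - <<'E'
from h import *
o=ctrl.get_obs();print(o["clock"],o["tool_pos"],o["orientation"],o["joint_pos"],o["opening"])
E
```

```text
0.2 [ 6.74647959e-01 -3.01952086e-05  2.00821569e-01] [ 1.79936388e+02 -1.25795718e-02 -9.50369803e+01] [ 1.65069658e+01  2.05784372e+01  6.50602315e-01 -1.23959264e-02
 -7.01359523e+01 -2.15397346e+01] 0.08363628987486203
```

arm_command(steps=[{"translation":[20,42,0],"rotation":[0,0,-0.4],"claw":0},{"translation":[40,84,0],"rotation":[0,0,-0.8],"claw":0},{"translation":[60,126,0],"rotation":[0,0,-1.2],"claw":0},{"translation":[80,168,0],"rotation":[0,0,-1.6],"claw":0},{"translation":[96,208,0],"rotation":[0,0,-2],"claw":0}])

```text
clock: 0.7
tool_pos: [0.4571, -0.0783, 0.201]
orientation: [180.0, -0.0, -84.9]
force: [-1.3, 0.4, 1.0]
opening: 0.0451
gripper_force: 0.0
```

arm_command(steps=[{"translation":[0,0,20],"rotation":[0,0,0],"claw":0},{"translation":[0,0,45],"rotation":[0,0,0],"claw":0},{"translation":[0,0,70],"rotation":[0,0,0],"claw":0},{"translation":[0,0,95],"rotation":[0,0,0],"claw":0},{"translation":[0,0,95],"rotation":[0,0,0],"claw":0}])

```text
clock: 1.2
tool_pos: [0.4567, -0.0779, 0.1036]
orientation: [179.7, -0.0, -85.0]
force: [0.4, -0.4, 0.3]
opening: 0.0055
gripper_force: 0.0
```

```bash
cat >> h.py <<'E'
from scipy.spatial.transform import Rotation as R_
def goto(xyz,yaw):
    o=ctrl.get_obs();R=R_.from_euler("xyz",o["orientation"],degrees=True)
    T=R_.from_euler("xyz",[180,0,yaw],degrees=True)
    print("at",o["tool_pos"].round(4),o["orientation"].round(1),"F",o["force"].round(1),"j",o["joint_pos"].round(0),"open",round(o["opening"],4),"t",o["clock"])
    print("->",xyz,"tr",(R.inv().apply(np.array(xyz)-o["tool_pos"])*1000).round(1),"rot",((R.inv()*T).as_rotvec(degrees=True)/5).round(2))
E
python3 - <<'E'
from h import *
goto([.459,-.078,.047],-85)
p,d=ctrl.snapshot("side");cv2.imwrite("pics/side1.png",cv2.cvtColor(cv2.resize(p[140:320,160:400],(800,600)),cv2.COLOR_RGB2BGR))
E
```

```text
at [ 0.4567 -0.0779  0.1036] [179.7  -0.  -85. ] F [ 0.4 -0.4  0.3] j [ 15.   6. -33.  -0. -52. -10.] open 0.0055 t 1.2
-> [0.459, -0.078, 0.047] tr [ 0.3 -2.6 56.6] rot [ 0.07 -0.   -0.01]
```

View pics/side1.png

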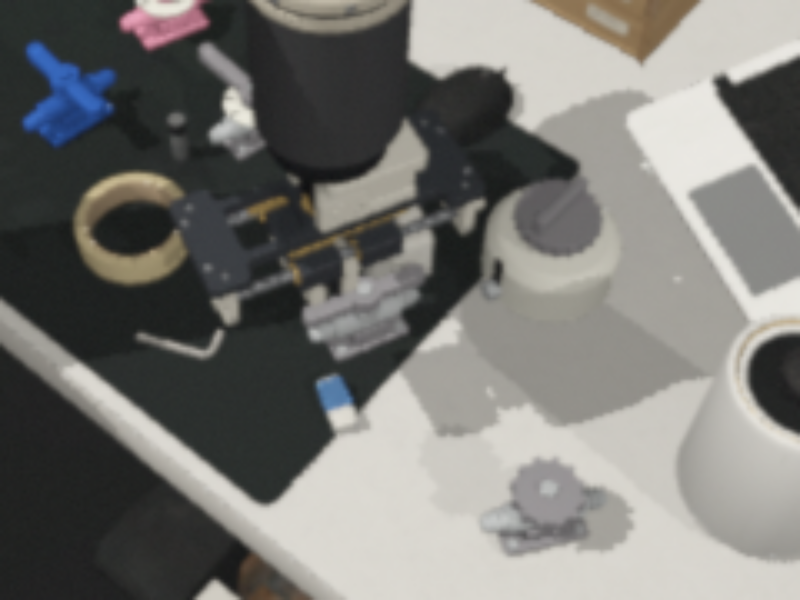

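The gripper is above and beside the near wing with the fingers shut. The eraser, timer and tape are clear. Descend and sweep.

arm_command(steps=[{"translation":[0,-1,20],"rotation":[0,0,0],"claw":0},{"translation":[0,-2,40],"rotation":[0,0,0],"claw":0},{"translation":[0,-2.5,57],"rotation":[0,0,0],"claw":0},{"translation":[0,-2.5,57],"rotation":[0,0,0],"claw":0}])

```text
clock: 1.65
tool_pos: [0.4614, -0.0774, 0.049]
orientation: [179.9, -0.0, -85.0]
force: [-0.0, 0.5, 0.6]
opening: 0.0007
gripper_force: 0.0
```

arm_command(steps=[{"translation":[-4.6,3,0],"rotation":[0,0,1.2],"claw":0},{"translation":[-9.5,5.4,0],"rotation":[0,0,2.4],"claw":0},{"translation":[-14.6,7.3,0],"rotation":[0,0,3.6],"claw":0},{"translation":[-19.9,8.7,0],"rotation":[0,0,4.8],"claw":0},{"translation":[-25.3,9.5,0],"rotation":[0,0,6],"claw":0}])

```text
clock: 2.15
tool_pos: [0.4514, -0.0525, 0.0515]
orientation: [-179.9, 0.1, -115.2]
force: [0.0, 0.0, 0.1]
opening: 0.0006
gripper_force: 0.0
```

```bash
cat >> h.py <<'E'
def wing(tag):
    o=ctrl.get_obs();L=[]
    for n in("scene","side"):
        p,d=ctrl.snapshot(n);np.savez(f"pics/{n}{tag}.npz",p=p,d=d)
E
python3 - <<'E'
from h import *
wing("2")
goto([.4514,-.0525,.047],-115)
for n,P in zip("ab",load(("scene","side"),"2")):
    Q=sl(P,(.4985,-.044),.06,.054,.064);Q=Q[~((Q[:,0]>.512)&(Q[:,1]>-.020))]
    print(n,rect(Q),Q[Q[:,0]>.515,:2].mean(0),Q[Q[:,0]<.48,:2].mean(0))
p=np.load("pics/side2.npz")["p"];cv2.imwrite("pics/side2.png",cv2.cvtColor(cv2.resize(p[195:285,220:340],(640,480)),cv2.COLOR_RGB2BGR))
E
```

```text
at [ 0.4514 -0.0523  0.0513] [-1.799e+02  1.000e-01 -1.150e+02] F [-0.8  0.1  0.1] j [ 18.   9. -38.   0. -43. -43.] open 0.0003 t 2.25
-> [0.4514, -0.0525, 0.047] tr [ 0.2 -0.1  4.3] rot [-0.02  0.02 -0.01]
a n265 rect c[499.  -42.8] size[ 27.1 102.9] a87.1 mean[497.4 -42.4] pcadir-175.0 [ 0.5319646 -0.0395459] [ 0.46394857 -0.0455188 ]
b n110 rect c[491.6 -48.7] size[86.8 21.6] a4.8 mean[489.2 -49.4] pcadir-174.5 [ 0.52541145 -0.04257757] [ 0.46602703 -0.05052651]
```

View pics/side2.png

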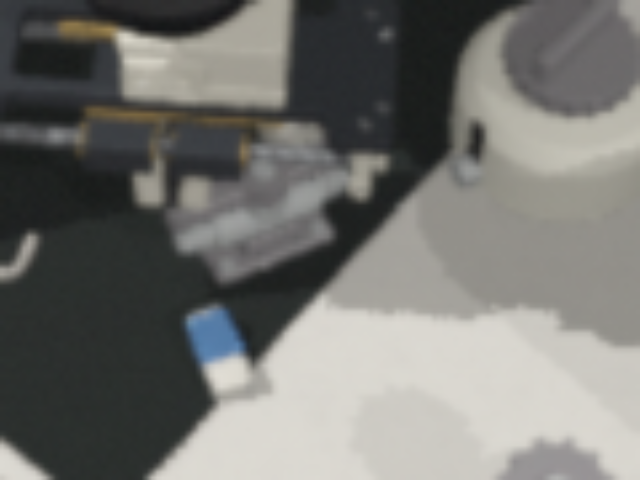

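```bash
python3 - <<'E'
from h import *
for n in("side","scene"):
    c=ctrl.calibration(n);f=192/np.tan(np.radians(c["vertical_fov"]/2))
    K=np.array([[f,0,c["cx"]],[0,f,c["cy"]],[0,0,1]])
    pts=np.array([[.4514,-.0525,.0513],[.4985,-.044,.062],[.4477,-.0485,.058],[.549,-.0395,.058]])
    q=cv2.projectPoints(pts,c["rvec"],c["tvec"],K,None)[0][:,0]
    R=cv2.Rodrigues(c["rvec"])[0];print(n,q.round(1).tolist(),"cam",(-R.T@c["tvec"]).round(2))
    if n=="side": print(((q-[220,195])*640/120).round(0).tolist())
p=np.load("pics/scene2.npz")["p"];cv2.imwrite("pics/scene2.png",cv2.cvtColor(cv2.resize(p[120:225,215:355],(800,600)),cv2.COLOR_RGB2BGR))
E
```

```text
side [[252.3, 236.4], [268.6, 226.0], [250.3, 234.1], [286.2, 219.8]] cam [ 0.27 -0.6   0.96]
[[172.0, 221.0], [259.0, 165.0], [162.0, 208.0], [353.0, 132.0]]
scene [[297.3, 177.6], [277.9, 168.5], [298.0, 177.5], [258.4, 162.1]] cam [0.17 0.54 0.79]
```

View pics/scene2.png

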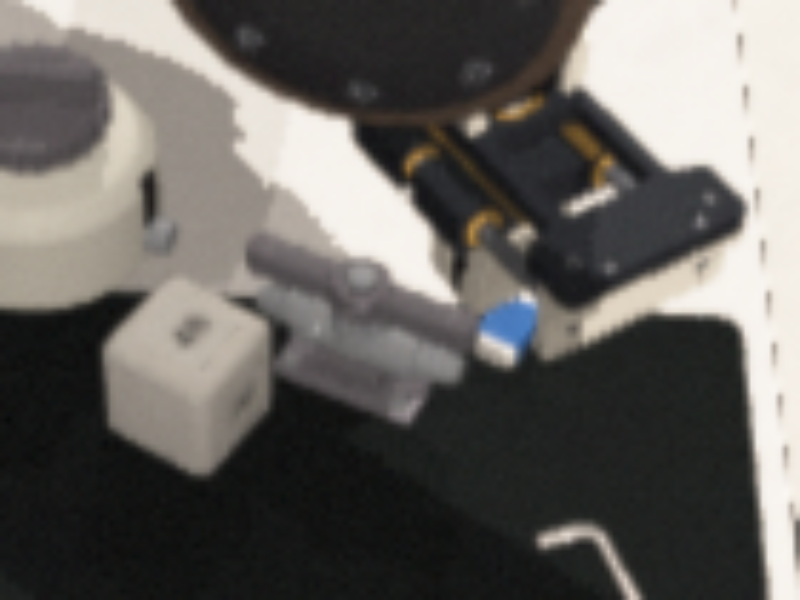

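```bash
python3 - <<'E'
from h import *
z=np.load("pics/scene2.npz");C=cloud("scene",z["p"],z["d"])
for (a,b) in [(460,240),(500,270),(480,290),(515,290),(500,340),(520,320),(565,330),(590,310),(640,290),(440,310),(360,270),(640,210)]:
    u,v=int(215+a/5.714),int(120+b/5.714);print("sc",(a,b),C[v,u].round(3),z["p"][v,u])
z=np.load("pics/side2.npz");C=cloud("side",z["p"],z["d"])
for (a,b) in [(150,170),(150,190),(150,203),(192,190),(192,205),(192,180),(365,180),(200,225),(260,170),(340,160)]:
    u,v=int(220+a/5.333),int(195+b/5.333);print("si",(a,b),C[v,u].round(3),z["p"][v,u])
E
```

```text
sc (460, 240) [ 0.437 -0.003  0.156] [37 37 38]
sc (500, 270) [ 0.437 -0.041  0.106] [132 124 113]
sc (480, 290) [ 0.441 -0.036  0.099] [143 134 122]
sc (515, 290) [ 0.434 -0.05   0.09 ] [144 136 123]
sc (500, 340) [ 0.454 -0.086  0.012] [154 172 205]
sc (520, 320) [ 0.45  -0.098  0.014] [ 74 124 192]
sc (565, 330) [0.383 0.023 0.169] [143 134 122]
sc (590, 310) [0.174 0.537 0.791] [160 150 136]
sc (640, 290) [ 0.369 -0.008  0.168] [223 212 194]
sc (440, 310) [ 0.464 -0.048  0.06 ] [115 109 110]
sc (360, 270) [ 0.5   -0.047  0.063] [159 155 155]
sc (640, 210) [ 0.38  -0.025  0.186] [62 62 67]
si (150, 170) [ 0.432 -0.083  0.152] [84 83 79]
si (150, 190) [ 0.44  -0.055  0.091] [160 157 147]
si (150, 203) [ 0.454 -0.008  0.   ] [110 109 101]
si (192, 190) [ 0.457 -0.066  0.098] [160 156 146]
si (192, 205) [ 0.457 -0.065  0.083] [150 147 139]
si (192, 180) [ 0.457 -0.066  0.106] [121 118 111]
si (365, 180) [ 0.514 -0.123  0.157] [157 154 144]
si (200, 225) [ 0.466 -0.047  0.032] [135 136 135]
si (260, 170) [ 0.496 -0.046  0.066] [133 134 134]
si (340, 160) [ 0.506 -0.111  0.157] [82 83 85]
```

```bash
python3 - <<'E'
from h import *
z=np.load("pics/side2.npz");C=cloud("side",z["p"],z["d"])
for a in (165,172,178):
  for b in (170,180,190,200,210,220):
    u,v=int(220+a/5.333),int(195+b/5.333);print("si",(a,b),C[v,u].round(3),z["p"][v,u])
p,d=ctrl.snapshot("wrist");cv2.imwrite("pics/w2.png",cv2.cvtColor(p,cv2.COLOR_RGB2BGR))
E
```

```text
si (165, 170) [ 0.445 -0.058  0.109] [109 107  99]
si (165, 180) [ 0.444 -0.059  0.102] [108 105  98]
si (165, 190) [ 0.444 -0.058  0.093] [116 114 106]
si (165, 200) [ 0.444 -0.057  0.082] [116 113 105]
si (165, 210) [ 0.459 -0.011 -0.003] [59 60 59]
si (165, 220) [ 0.456 -0.019  0.   ] [51 54 52]
si (172, 170) [ 0.44  -0.088  0.155] [40 41 43]
si (172, 180) [ 0.448 -0.062  0.105] [39 39 41]
si (172, 190) [ 0.449 -0.06   0.092] [44 44 44]
si (172, 200) [ 0.448 -0.061  0.085] [52 50 51]
si (172, 210) [ 0.452 -0.049  0.057] [96 94 94]
si (172, 220) [ 0.45  -0.054  0.056] [95 93 94]
si (178, 170) [ 0.442 -0.089  0.155] [41 43 46]
si (178, 180) [ 0.451 -0.06   0.101] [53 53 53]
si (178, 190) [ 0.451 -0.062  0.094] [81 80 75]
si (178, 200) [ 0.451 -0.061  0.084] [96 94 88]
si (178, 210) [ 0.454 -0.051  0.058] [105 103 102]
si (178, 220) [ 0.453 -0.054  0.054] [103 102 102]
```

View pics/w2.png

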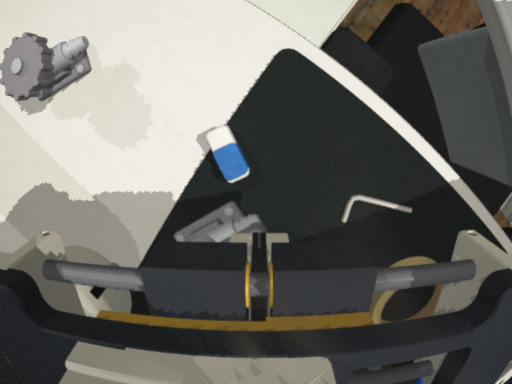

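```bash
python3 - <<'E'
from h import *
for tag,c,b in (("0",(.6745,0),.13),("2",(.4514,-.0525),.064)):
  for n,P in zip(("scene","side"),load(("scene","side"),tag)):
    Q=sl(P,c,.11,b,.6);h,e=np.histogram(Q[:,2],bins=np.arange(b,.4,.01));print(tag,n,dict(zip(e.round(3).tolist(),h.tolist())))
    lo=Q[np.argsort(Q[:,2])[:12],:3];print(lo.round(3).tolist())
o=ctrl.get_obs();print(o["joint_pos"],o["tool_pos"])
E
```

```text
0 scene {0.13: 0, 0.14: 0, 0.15: 0, 0.16: 0, 0.17: 0, 0.18: 0, 0.19: 0, 0.2: 0, 0.21: 0, 0.22: 11, 0.23: 93, 0.24: 99, 0.25: 98, 0.26: 86, 0.27: 47, 0.28: 31, 0.29: 144, 0.3: 415, 0.31: 432, 0.32: 405, 0.33: 1203, 0.34: 254, 0.35: 200, 0.36: 203, 0.37: 100, 0.38: 122}
[[0.721, 0.002, 0.226], [0.721, 0.008, 0.227], [0.719, 0.008, 0.228], [0.734, 0.01, 0.228], [0.63, 0.01, 0.228], [0.72, -0.007, 0.229], [0.718, 0.001, 0.229], [0.73, 0.01, 0.229], [0.721, 0.012, 0.23], [0.616, 0.007, 0.23], [0.718, -0.002, 0.23], [0.724, 0.011, 0.23]]
0 side {0.13: 0, 0.14: 0, 0.15: 0, 0.16: 0, 0.17: 0, 0.18: 0, 0.19: 0, 0.2: 0, 0.21: 0, 0.22: 10, 0.23: 53, 0.24: 64, 0.25: 52, 0.26: 46, 0.27: 28, 0.28: 12, 0.29: 85, 0.3: 274, 0.31: 369, 0.32: 237, 0.33: 969, 0.34: 141, 0.35: 149, 0.36: 96, 0.37: 19, 0.38: 84}
[[0.722, -0.007, 0.226], [0.719, 0.003, 0.227], [0.72, 0.006, 0.228], [0.718, -0.008, 0.228], [0.719, -0.002, 0.229], [0.728, -0.009, 0.229], [0.628, -0.01, 0.229], [0.734, -0.008, 0.23], [0.629, -0.008, 0.23], [0.719, -0.006, 0.23], [0.718, 0.008, 0.23], [0.723, -0.008, 0.23]]
2 scene {0.064: 3, 0
[... 734 characters left out ...]
54: 266, 0.164: 284, 0.174: 312, 0.184: 958, 0.194: 91, 0.204: 76, 0.214: 4, 0.224: 19, 0.234: 203, 0.244: 186, 0.254: 5, 0.264: 40, 0.274: 124, 0.284: 135, 0.294: 131, 0.304: 140, 0.314: 142, 0.324: 142, 0.334: 144, 0.344: 157, 0.354: 166, 0.364: 157, 0.374: 133, 0.384: 180}
[[0.498, -0.042, 0.064], [0.494, -0.044, 0.065], [0.495, -0.042, 0.065], [0.493, -0.048, 0.065], [0.495, -0.049, 0.066], [0.496, -0.046, 0.066], [0.499, -0.045, 0.067], [0.451, -0.06, 0.077], [0.447, -0.058, 0.077], [0.448, -0.06, 0.079], [0.444, -0.058, 0.079], [0.455, -0.063, 0.081]]
[ 1.83461639e+01  9.03129805e+00 -3.79272280e+01  2.71225831e-02
 -4.29073574e+01 -4.31829887e+01] [ 0.45134249 -0.05253689  0.05103728]
```

The cameras show the fingertips about 26 mm higher than the reported TCP, both at the start and now, so the fingers passed over the wing without touching it. I'll allow for this offset: go back, get lower and recheck by depth.

arm_command(steps=[{"translation":[4,-5,0],"rotation":[0,0,-1.5],"claw":0},{"translation":[8,-10,0],"rotation":[0,0,-3],"claw":0},{"translation":[12,-15,0],"rotation":[0,0,-4.5],"claw":0},{"translation":[17,-21,0],"rotation":[0,0,-6],"claw":0},{"translation":[17,-21,0],"rotation":[0,0,-6],"claw":0}])

```text
clock: 2.8
tool_pos: [0.463, -0.0778, 0.0502]
orientation: [-179.9, -0.0, -84.8]
force: [-0.3, 0.5, 0.5]
opening: 0.0005
gripper_force: 0.0
```

arm_command(steps=[{"translation":[0,0,8],"rotation":[0,0,0],"claw":0},{"translation":[0,0,16],"rotation":[0,0,0],"claw":0},{"translation":[0,0,23],"rotation":[0,0,0],"claw":0},{"translation":[0,0,23],"rotation":[0,0,0],"claw":0}])

```text
clock: 3.2
tool_pos: [0.461, -0.0772, 0.0251]
orientation: [179.9, -0.0, -85.0]
force: [-0.7, 0.8, 0.1]
opening: 0.0003
gripper_force: 0.0
```

```bash
cat >> h.py <<'E'
def tips(tag):
    wing(tag);o=ctrl.get_obs();t=o["tool_pos"]
    for n,P in zip(("scene","side"),load(("scene","side"),tag)):
        Q=sl(P,t[:2],.028,.02,.14)
        print(n,Q[np.argsort(Q[:,2])[:14],:3].round(3).tolist())
E
python3 - <<'E'
from h import *
goto([.459,-.078,.021],-85)
tips("3")
E
```

```text
at [ 0.461  -0.0772  0.0251] [179.9  -0.  -85. ] F [-0.7  0.8  0.1] j [ 15.  13. -38.  -0. -40. -10.] open 0.0003 t 3.2
-> [0.459, -0.078, 0.021] tr [0.6 2.  4.1] rot [ 0.03 -0.   -0.01]
scene [[0.461, -0.052, 0.031], [0.455, -0.051, 0.031], [0.458, -0.052, 0.032], [0.469, -0.051, 0.033], [0.462, -0.049, 0.035], [0.461, -0.069, 0.053], [0.476, -0.066, 0.053], [0.463, -0.067, 0.053], [0.457, -0.066, 0.054], [0.455, -0.067, 0.054], [0.468, -0.065, 0.056], [0.448, -0.067, 0.056], [0.453, -0.053, 0.056], [0.473, -0.065, 0.056]]
side [[0.466, -0.085, 0.051], [0.463, -0.084, 0.052], [0.463, -0.083, 0.055], [0.476, -0.086, 0.057], [0.457, -0.088, 0.057], [0.454, -0.087, 0.057], [0.479, -0.084, 0.057], [0.46, -0.086, 0.057], [0.448, -0.089, 0.058], [0.467, -0.087, 0.059], [0.447, -0.086, 0.06], [0.463, -0.084, 0.061], [0.451, -0.089, 0.061], [0.465, -0.085, 0.061]]
```

arm_command(steps=[{"translation":[0,0,5],"rotation":[0,0,0],"claw":0},{"translation":[0,0,5],"rotation":[0,0,0],"claw":0}])

```text
clock: 3.5
tool_pos: [0.4619, -0.0772, 0.0211]
orientation: [180.0, 0.0, -85.0]
force: [-0.1, 0.7, -1.0]
opening: 0.0005
gripper_force: 0.0
```

arm_command(steps=[{"translation":[-4.4,2.9,0],"rotation":[0,0,1.2],"claw":0},{"translation":[-9,5.2,0],"rotation":[0,0,2.4],"claw":0},{"translation":[-13.9,7,0],"rotation":[0,0,3.6],"claw":0},{"translation":[-19,8.3,0],"rotation":[0,0,4.8],"claw":0},{"translation":[-24.2,9.1,0],"rotation":[0,0,6],"claw":0}])

```text
clock: 4.0
tool_pos: [0.4507, -0.0541, 0.0216]
orientation: [-180.0, -0.0, -115.3]
force: [0.5, -3.0, 0.0]
opening: 0.0004
gripper_force: 1.0
```

Force is now about 3 N in −y, which means contact. Continuing the arc.

arm_command(steps=[{"translation":[-4.4,2.9,0],"rotation":[0,0,1.2],"claw":0},{"translation":[-9,5.2,0],"rotation":[0,0,2.4],"claw":0},{"translation":[-13.9,7,0],"rotation":[0,0,3.6],"claw":0},{"translation":[-19,8.3,0],"rotation":[0,0,4.8],"claw":0},{"translation":[-24.2,9.1,0],"rotation":[0,0,6],"claw":0}])

```text
clock: 4.5
tool_pos: [0.452, -0.0284, 0.0214]
orientation: [180.0, -0.1, -145.3]
force: [-1.5, -2.4, 0.1]
opening: 0.0001
gripper_force: 1.0
```

arm_command(steps=[{"translation":[-4.4,2.9,0],"rotation":[0,0,1.2],"claw":0},{"translation":[-9,5.2,0],"rotation":[0,0,2.4],"claw":0}])

```text
clock: 4.7
tool_pos: [0.4562, -0.019, 0.0213]
orientation: [180.0, -0.1, -157.3]
force: [-1.4, -1.9, 0.9]
opening: 0.0007
gripper_force: 1.0
```

```bash
python3 - <<'E'
from h import *
goto([.459,-.078,.021],-157)
wing("4")
for n,P in zip("ab",load(("scene","side"),"4")):
    Q=sl(P,(.4985,-.044),.06,.056,.064);Q=Q[(Q[:,0]<.535)&~((Q[:,0]>.516)&(Q[:,1]>-.02))]
    print(n,rect(Q),Q[Q[:,1]<-.06,:2].mean(0))
E
```

```text
at [ 0.4562 -0.019   0.0213] [ 1.800e+02 -1.000e-01 -1.573e+02] F [-1.4 -1.9  0.9] j [ 22.  12. -39.  -0. -39. -90.] open 0.0007 t 4.7
-> [0.459, -0.078, 0.021] tr [ 20.2 -55.5   0.3] rot [ 0.   -0.02 -0.05]
a n0 rect c[0. 0.] size[0. 0.] a0.0 mean[nan nan] pcadirnan [nan nan]
b n66 rect c[491.2 -53.6] size[19.2 98.9] a52.2 mean[506.5 -65.8] pcadir145.3 [ 0.51983057 -0.07501666]
  avg = a.mean(axis, **keepdims_kw)
  ret = um.true_divide(
h.py:18: RuntimeWarning: Degrees of freedom <= 0 for slice
  w=np.linalg.eigh(np.cov(Q[:,:2].T));v=w[1][:,1]
  c *= np.true_divide(1, fact)
  c *= np.true_divide(1, fact)
h.py:19: RuntimeWarning: Mean of empty slice.
  return f"n{len(Q)} rect c{np.round(c,1)} size{np.round(s,1)} a{a:.1f} mean{(Q[:,:2].mean(0)*1000).round(1)} pcadir{np.degrees(np.arctan2(v[1],v[0])):.1f}"
<stdin>:6: RuntimeWarning: Mean of empty slice.
```

arm_command(steps=[{"translation":[-4.4,2.9,0],"rotation":[0,0,1.2],"claw":0},{"translation":[-9,5.2,0],"rotation":[0,0,2.4],"claw":0},{"translation":[-13.9,7,0],"rotation":[0,0,3.6],"claw":0},{"translation":[-19,8.3,0],"rotation":[0,0,4.8],"claw":0}])

```text
clock: 5.2
tool_pos: [0.4706, -0.004, 0.0213]
orientation: [-180.0, -0.1, 178.9]
force: [-2.6, -0.7, -0.0]
opening: 0.0002
gripper_force: 1.0
```

arm_command(steps=[{"translation":[-2.2,1.5,0],"rotation":[0,0,0.6],"claw":0},{"translation":[-4.4,2.9,0],"rotation":[0,0,1.2],"claw":0}])

```text
clock: 5.4
tool_pos: [0.4752, -0.0012, 0.0212]
orientation: [-180.0, -0.1, 173.0]
force: [-1.8, -0.9, 0.2]
opening: 0.0006
gripper_force: 0.9
```

```bash
python3 - <<'E'
from h import *
goto([.459,-.078,.021],-187)
wing("5")
for n,P in zip("ab",load(("scene","side"),"5")):
    Q=sl(P,(.4985,-.044),.06,.056,.064);Q=Q[(Q[:,0]<.535)&~((Q[:,0]>.516)&(Q[:,1]>-.02))]
    if len(Q)>5:print(n,rect(Q),Q[Q[:,1]<-.06,:2].mean(0))
E
```

```text
at [ 0.4752 -0.0012  0.0212] [-1.80e+02 -1.00e-01  1.73e+02] F [-1.8 -0.9  0.2] j [  24.   14.  -37.   -0.  -39. -121.] open 0.0006 t 5.4
-> [0.459, -0.078, 0.021] tr [  6.8 -78.2   0.3] rot [-0.01 -0.01  0.01]
a n10 rect c[465.1  -3.4] size[17.5  2.2] a79.9 mean[464.7  -4.2] pcadir80.2 [nan nan]
b n71 rect c[501.4 -75.3] size[14.5 40.7] a4.8 mean[501.6 -76.2] pcadir98.5 [ 0.50179847 -0.07785256]<stdin>:6: RuntimeWarning: Mean of empty slice.
  ret = um.true_divide(
```

arm_command(steps=[{"translation":[-1.5,1,0],"rotation":[0,0,0.4],"claw":0},{"translation":[-3,1.9,0],"rotation":[0,0,0.8],"claw":0}])

```text
clock: 5.7
tool_pos: [0.4772, 0.0, 0.021]
orientation: [-179.9, -0.2, 169.1]
force: [-7.2, 1.0, 2.0]
opening: 0.0003
gripper_force: 3.3
```

arm_command(steps=[{"translation":[-1.5,1,0],"rotation":[0,0,0.4],"claw":0},{"translation":[-1.5,1,0],"rotation":[0,0,0.4],"claw":0}])

```text
clock: 5.9
tool_pos: [0.4774, 0.0004, 0.0207]
orientation: [-179.9, -0.3, 167.1]
force: [-9.4, 0.2, 6.2]
opening: 0.0006
gripper_force: 4.6
```

The stop is reached (9 N). Back off and rise, and check the wing.

arm_command(steps=[{"translation":[15,0,0],"rotation":[0,0,0],"claw":0},{"translation":[15,0,-40],"rotation":[0,0,0],"claw":0},{"translation":[15,0,-80],"rotation":[0,0,0],"claw":0},{"translation":[15,0,-120],"rotation":[0,0,0],"claw":0},{"translation":[15,0,-120],"rotation":[0,0,0],"claw":0}])

```text
clock: 6.4
tool_pos: [0.47, 0.0057, 0.1472]
orientation: [179.7, 0.5, 167.3]
force: [1.1, 0.6, 0.3]
opening: 0.0003
gripper_force: 0.0
```

```bash
python3 - <<'E'
from h import *
goto([.660,-.042,.14],-153)
wing("6")
for n,P in zip("ab",load(("scene","side"),"6")):
    Q=sl(P,(.4985,-.044),.06,.056,.064);Q=Q[(Q[:,0]<.535)&~((Q[:,0]>.516)&(Q[:,1]>-.02))]
    print(n,rect(Q))
    print("bar",rect(sl(P,(.66,-.041),.045,.087,.105)) if len(sl(P,(.66,-.041),.045,.087,.105))>5 else 0)
    print("cube",rect(sl(P,(.545,.012),.045,.048,.056)))
E
```

```text
at [0.47   0.0057 0.1472] [179.7   0.5 167.3] F [1.1 0.6 0.3] j [  25.    3.  -29.    0.  -57. -128.] open 0.0003 t 6.4
-> [0.66, -0.042, 0.14] tr [-195.8   -4.8    9. ] rot [ 0.02  0.12 -7.94]
a n228 rect c[498.4 -44.1] size[ 23.9 102.8] a10.7 mean[497.8 -41.9] pcadir95.3
bar n136 rect c[661.  -41.1] size[57.9 14.9] a27.9 mean[661.1 -38.4] pcadir-153.5
cube n383 rect c[545.2  13.2] size[52.4 52.8] a89.7 mean[543.4  15.3] pcadir89.9
b n198 rect c[498.1 -44.3] size[ 24.2 100.9] a12.9 mean[498.2 -46.2] pcadir95.4
bar n98 rect c[661.3 -42.4] size[59.5 10.6] a27.8 mean[659.7 -43.9] pcadir-152.9
cube n296 rect c[544.7  11.5] size[53.9 52.1] a89.7 mean[544.2  10.7] pcadir136.6
```

arm_command(steps=[{"translation":[-40,-1,2],"rotation":[0,0,-1.6],"claw":50},{"translation":[-80,-2,4],"rotation":[0,0,-3.2],"claw":50},{"translation":[-120,-3,6],"rotation":[0,0,-4.8],"claw":50},{"translation":[-160,-4,8],"rotation":[0,0.1,-6.4],"claw":50},{"translation":[-196,-5,9],"rotation":[0,0.1,-7.9],"claw":50}])

```text
clock: 7.0
tool_pos: [0.657, -0.045, 0.13]
orientation: [179.8, -0.6, -153.1]
force: [1.1, 0.2, 0.3]
opening: 0.0346
gripper_force: 0.0
```

arm_command(steps=[{"translation":[0,0,0],"rotation":[0,0,0],"claw":50},{"translation":[0,0,0],"rotation":[0,0,0],"claw":50}])

```text
clock: 7.2
tool_pos: [0.6554, -0.0447, 0.1296]
orientation: [179.8, -0.7, -153.5]
force: [-0.9, -0.0, -0.0]
opening: 0.0486
gripper_force: 0.0
```

```bash
python3 - <<'E'
from h import *
goto([.6605,-.042,.057],-153)
wing("7")
for n,P in zip(("scene","side"),load(("scene","side"),"7")):
    Q=sl(P,(.6605,-.042),.06,.13,.2);lo=Q[np.argsort(Q[:,2])[:12],:3];print(n,len(Q),lo.round(3).tolist())
E
```

```text
at [ 0.6554 -0.0447  0.1296] [ 179.8   -0.7 -153.5] F [-0.9 -0.  -0. ] j [ 13.  22.  -7.  -0. -62. -76.] open 0.0486 t 7.2
-> [0.6605, -0.042, 0.057] tr [-6.7 -0.1 72.5] rot [ 0.05 -0.14 -0.1 ]
scene 83 [[0.633, -0.014, 0.158], [0.637, -0.011, 0.158], [0.634, -0.012, 0.159], [0.63, -0.014, 0.159], [0.648, -0.005, 0.16], [0.641, -0.01, 0.16], [0.633, -0.022, 0.16], [0.644, -0.007, 0.161], [0.645, -0.005, 0.162], [0.637, -0.009, 0.162], [0.641, -0.007, 0.162], [0.631, -0.012, 0.163]]
side 180 [[0.642, -0.021, 0.154], [0.66, -0.073, 0.157], [0.659, -0.069, 0.157], [0.637, -0.025, 0.157], [0.635, -0.024, 0.158], [0.648, -0.019, 0.158], [0.652, -0.017, 0.158], [0.662, -0.079, 0.159], [0.635, -0.023, 0.16], [0.66, -0.076, 0.16], [0.668, -0.082, 0.16], [0.652, -0.016, 0.16]]
```

arm_command(steps=[{"translation":[-3,0,24],"rotation":[0,-0.14,-0.1],"claw":50},{"translation":[-6,0,48],"rotation":[0,-0.14,-0.1],"claw":50},{"translation":[-6.5,0,71],"rotation":[0,-0.14,-0.1],"claw":50},{"translation":[-6.5,0,71],"rotation":[0,-0.14,-0.1],"claw":50}])

```text
clock: 7.7
tool_pos: [0.6581, -0.0411, 0.0585]
orientation: [179.7, -0.0, -153.0]
force: [0.4, 0.1, -0.4]
opening: 0.0495
gripper_force: 0.0
```

arm_command(steps=[{"translation":[0,0,0],"rotation":[0,0,0],"claw":0},{"translation":[0,0,0],"rotation":[0,0,0],"claw":0},{"translation":[0,0,0],"rotation":[0,0,0],"claw":0},{"translation":[0,0,0],"rotation":[0,0,0],"claw":0},{"translation":[0,0,0],"rotation":[0,0,0],"claw":0}])

```text
clock: 8.2
tool_pos: [0.6616, -0.0413, 0.0621]
orientation: [179.8, 0.3, -153.0]
force: [0.1, -0.7, -0.6]
opening: 0.0157
gripper_force: 0.0
```

arm_command(steps=[{"translation":[0,0,0],"rotation":[0,0,0],"claw":0},{"translation":[0,0,0],"rotation":[0,0,0],"claw":0},{"translation":[0,0,0],"rotation":[0,0,0],"claw":0}])

```text
clock: 8.5
tool_pos: [0.6618, -0.042, 0.0619]
orientation: [179.9, 0.3, -153.0]
force: [1.3, -6.1, 1.3]
opening: 0.0098
gripper_force: 30.0
```

Gripped: the opening is 9.8 mm, matching the 10 mm bar. Turn counter-clockwise.

arm_command(steps=[{"translation":[0,0,0],"rotation":[0,0,-1.6],"claw":0},{"translation":[0,0,0],"rotation":[0,0,-3.2],"claw":0},{"translation":[0,0,0],"rotation":[0,0,-4.8],"claw":0},{"translation":[0,0,0],"rotation":[0,0,-6.4],"claw":0},{"translation":[0,0,0],"rotation":[0,0,-8],"claw":0}])

```text
clock: 9.0
tool_pos: [0.6615, -0.0417, 0.0619]
orientation: [-179.9, 0.3, -112.7]
force: [-0.5, -3.2, 2.8]
opening: 0.01
gripper_force: 30.0
```

arm_command(steps=[{"translation":[0,0,0],"rotation":[0,0,-1.6],"claw":0},{"translation":[0,0,0],"rotation":[0,0,-3.2],"claw":0},{"translation":[0,0,0],"rotation":[0,0,-4.8],"claw":0},{"translation":[0,0,0],"rotation":[0,0,-6.4],"claw":0},{"translation":[0,0,0],"rotation":[0,0,-8],"claw":0}])

```text
clock: 9.5
tool_pos: [0.6611, -0.0418, 0.0619]
orientation: [-179.8, 0.2, -72.7]
force: [-1.0, -3.0, 5.1]
opening: 0.01
gripper_force: 30.0
```

arm_command(steps=[{"translation":[0,0,0],"rotation":[0,0,-1.6],"claw":0},{"translation":[0,0,0],"rotation":[0,0,-3.2],"claw":0},{"translation":[0,0,0],"rotation":[0,0,-4.8],"claw":0},{"translation":[0,0,0],"rotation":[0,0,-6.4],"claw":0},{"translation":[0,0,0],"rotation":[0,0,-8],"claw":0}])

```text
clock: 10.0
tool_pos: [0.6608, -0.0421, 0.0619]
orientation: [-179.8, 0.0, -32.7]
force: [-1.6, -4.7, 4.7]
opening: 0.0099
gripper_force: 30.0
```

arm_command(steps=[{"translation":[0,0,0],"rotation":[0,0,-1.6],"claw":0},{"translation":[0,0,0],"rotation":[0,0,-3.2],"claw":0},{"translation":[0,0,0],"rotation":[0,0,-4.8],"claw":0},{"translation":[0,0,0],"rotation":[0,0,-6.4],"claw":0},{"translation":[0,0,0],"rotation":[0,0,-8],"claw":0}])

```text
clock: 10.5
tool_pos: [0.6607, -0.0425, 0.0619]
orientation: [-179.8, -0.1, 7.3]
force: [-1.2, -6.1, 4.5]
opening: 0.0095
gripper_force: 30.0
```

arm_command(steps=[{"translation":[0,0,0],"rotation":[0,0,-1.6],"claw":0},{"translation":[0,0,0],"rotation":[0,0,-3.2],"claw":0},{"translation":[0,0,0],"rotation":[0,0,-4.8],"claw":0},{"translation":[0,0,0],"rotation":[0,0,-6],"claw":0},{"translation":[0,0,0],"rotation":[0,0,-6],"claw":0}])

```text
clock: 11.0
tool_pos: [0.6609, -0.0427, 0.0619]
orientation: [-179.9, -0.2, 37.2]
force: [-1.1, -7.0, 4.7]
opening: 0.0095
gripper_force: 30.0
```

```bash
python3 - <<'E'
from h import *
goto([.6605,-.042,.14],37)
E
```

```text
at [ 0.6609 -0.0427  0.0619] [-179.9   -0.2   37.2] F [-1.1 -7.   4.7] j [ 13.  26. -11.  -0. -53. 114.] open 0.0095 t 11.0
-> [0.6605, -0.042, 0.14] tr [  0.4  -0.9 -78.1] rot [-0.02 -0.03  0.04]
```

arm_command(steps=[{"translation":[0,0,0],"rotation":[0,0,0],"claw":50},{"translation":[0,0,0],"rotation":[0,0,0],"claw":50},{"translation":[0,0,0],"rotation":[0,0,0],"claw":50},{"translation":[0,0,-40],"rotation":[0,0,0],"claw":50},{"translation":[0,0,-80],"rotation":[0,0,0],"claw":50}])

```text
clock: 11.5
tool_pos: [0.66, -0.0415, 0.1408]
orientation: [-179.8, -0.1, 37.0]
force: [0.7, -0.3, 0.6]
opening: 0.0443
gripper_force: 0.0
```

arm_command(steps=[{"translation":[0,0,0],"rotation":[0,0,0],"claw":50}])

```text
clock: 11.6
tool_pos: [0.6647, -0.0412, 0.1478]
orientation: [179.8, -0.7, 37.1]
force: [0.4, 0.0, 1.0]
opening: 0.0482
gripper_force: 0.0
```

```bash
cat >> h.py <<'E'
def lever(P):
    Q=sl(P,(.482,.178),.085,.055,.066);Q=Q[np.hypot(Q[:,0]-.413,Q[:,1]-.18)>.015]
    return rect(Q)+f" far{Q[np.hypot(Q[:,0]-.482,Q[:,1]-.178)>.03,:2].mean(0).round(4)}"
E
python3 - <<'E'
from h import *
goto([.4931,.2363,.14],21.8)
wing("8")
for n,P in zip("ab",load(("scene","side"),"8")):
    B=sl(P,(.6605,-.042),.045,.087,.105);print(n,"bar",rect(B) if len(B)>5 else 0)
    print(lever(P)); print("nut",sl(P,(.482,.178),.02,.0625,.07)[:,:3].mean(0).round(4))
    Q=sl(P,(.484,.178),.06,.02,.038);print("pipe",rect(Q))
E
```

```text
at [ 0.6647 -0.0412  0.1478] [179.8  -0.7  37.1] F [0.4 0.  1. ] j [ 13.  21.  -5.  -0. -63. 114.] open 0.0482 t 11.6
-> [0.4931, 0.2363, 0.14] tr [  30.2 -324.9    7.1] rot [ 0.02 -0.15  3.05]
a bar n146 rect c[660.4 -40.1] size[57. 13.] a35.7 mean[659.7 -39.3] pcadir-141.9
n309 rect c[470.4 206.1] size[24.7 84.3] a27.1 mean[473.7 204.6] pcadir111.9 far[0.465  0.2263]
nut [0.4828 0.1794 0.0637]
pipe n156 rect c[483.3 182.6] size[92.6 19.3] a17.3 mean[476.8 181.2] pcadir-163.0
b bar n88 rect c[660.5 -42.8] size[61.  10.1] a37.2 mean[658.8 -44.8] pcadir-142.7
n128 rect c[476.1 206.3] size[26.9 82.7] a15.7 mean[474.1 201.8] pcadir111.5 far[0.4642 0.2263]
nut [0.484  0.1799 0.0635]
pipe n91 rect c[484.1 175.3] size[90.7 22. ] a21.4 mean[476.9 173.1] pcadir-162.4
```

The bar is now at 37.5° (it was 27°), so the cap has turned 190°. Go to the lever.

arm_command(steps=[{"translation":[4,-45,1],"rotation":[0,0,0],"claw":0},{"translation":[8,-90,2],"rotation":[0,0,0],"claw":0},{"translation":[12,-135,3],"rotation":[0,0,0],"claw":0},{"translation":[16,-180,4],"rotation":[0,0,0],"claw":0},{"translation":[20,-225,5],"rotation":[0,0,0],"claw":0}])

```text
clock: 12.2
tool_pos: [0.5397, 0.1511, 0.1356]
orientation: [-179.8, -0.1, 37.0]
force: [1.0, 2.4, 0.7]
opening: 0.0152
gripper_force: 0.0
```

arm_command(steps=[{"translation":[4,-40,1],"rotation":[0,-0.1,1],"claw":0},{"translation":[8,-75,2],"rotation":[0,-0.1,2],"claw":0},{"translation":[10,-100,2],"rotation":[0,-0.1,3],"claw":0},{"translation":[10,-100,2],"rotation":[0,-0.1,3],"claw":0},{"translation":[10,-100,2],"rotation":[0,-0.1,3],"claw":0}])

```text
clock: 12.7
tool_pos: [0.4886, 0.2361, 0.1342]
orientation: [-179.9, 0.4, 22.1]
force: [0.4, -0.5, 0.4]
opening: 0.0002
gripper_force: 0.0
```

```bash
python3 - <<'E'
from h import *
goto([.4945,.2375,.0225],21.5)
E
```

```text
at [0.4886 0.2361 0.1342] [-179.9    0.4   22.1] F [ 0.4 -0.5  0.4] j [ 46.  12. -21.  -0. -58.  66.] open 0.0002 t 12.7
-> [0.4945, 0.2375, 0.0225] tr [  6.7   1.1 111.7] rot [-0.02  0.07  0.13]
```

arm_command(steps=[{"translation":[6,1,35],"rotation":[0,0,0.1],"claw":0},{"translation":[6.5,1,70],"rotation":[0,0,0.1],"claw":0},{"translation":[6.5,1,100],"rotation":[0,0,0.1],"claw":0},{"translation":[6.5,1,108],"rotation":[0,0,0.1],"claw":0},{"translation":[6.5,1,108],"rotation":[0,0,0.1],"claw":0}])

```text
clock: 13.2
tool_pos: [0.4949, 0.236, 0.0259]
orientation: [-180.0, 0.5, 21.5]
force: [-0.2, 0.3, -0.4]
opening: 0.0005
gripper_force: 0.0
```

```bash
python3 - <<'E'
from h import *
goto([.4945,.2375,.0225],21.5)
tips("9")
for P in load(("scene","side"),"9"):
    print(lever(P))
E
```

```text
at [0.4949 0.236  0.0259] [-180.     0.5   21.5] F [-0.2  0.3 -0.4] j [ 46.  19. -27.  -0. -44.  66.] open 0.0005 t 13.2
-> [0.4945, 0.2375, 0.0225] tr [ 0.2 -1.6  3.4] rot [-0.01  0.09 -0.01]
scene []
side [[0.512, 0.238, 0.02], [0.516, 0.232, 0.02], [0.513, 0.241, 0.021], [0.509, 0.238, 0.021], [0.515, 0.236, 0.021], [0.51, 0.242, 0.021], [0.51, 0.251, 0.022], [0.518, 0.248, 0.022], [0.514, 0.253, 0.022], [0.507, 0.242, 0.022], [0.515, 0.248, 0.023], [0.511, 0.245, 0.023], [0.514, 0.243, 0.023], [0.512, 0.248, 0.024]]
n0 rect c[0. 0.] size[0. 0.] a0.0 mean[nan nan] pcadirnan far[nan nan]
n157 rect c[487.8 210.3] size[50.5 84.8] a16.1 mean[477.7 206.9] pcadir102.5 far[0.4744 0.2274]
  avg = a.mean(axis, **keepdims_kw)
  ret = um.true_divide(
h.py:18: RuntimeWarning: Degrees of freedom <= 0 for slice
  w=np.linalg.eigh(np.cov(Q[:,:2].T));v=w[1][:,1]
  c *= np.true_divide(1, fact)
  c *= np.true_divide(1, fact)
h.py:19: RuntimeWarning: Mean of empty slice.
  return f"n{len(Q)} rect c{np.round(c,1)} size{np.round(s,1)} a{a:.1f} mean{(Q[:,:2].mean(0)*1000).round(1)} pcadir{np.degrees(np.arctan2(v[1],v[0])):.1f}"
h.py:37: RuntimeWarning: Mean of empty slice.
  return rect(Q)+f" far{Q[np.hypot(Q[:,0]-.482,Q[:,1]-.178)>.03,:2].mean(0).round(4)}"
```

arm_command(steps=[{"translation":[0,0,4],"rotation":[0,0.1,0],"claw":0},{"translation":[-4,0,4],"rotation":[0,0.1,0],"claw":0},{"translation":[-8,0,4],"rotation":[0,0.1,0],"claw":0},{"translation":[-13,0,4],"rotation":[0,0.1,0],"claw":0},{"translation":[-13,0,4],"rotation":[0,0.1,0],"claw":0}])

```text
clock: 13.8
tool_pos: [0.4826, 0.2325, 0.0237]
orientation: [-179.9, -0.2, 21.5]
force: [0.1, -0.8, 0.7]
opening: 0.0001
gripper_force: 0.0
```

arm_command(steps=[{"translation":[-5.2,-1.7,0],"rotation":[0,0,-1.2],"claw":0},{"translation":[-10.5,-2.9,0],"rotation":[0,0,-2.4],"claw":0},{"translation":[-16,-3.5,0],"rotation":[0,0,-3.6],"claw":0},{"translation":[-21.4,-3.5,0],"rotation":[0,0,-4.8],"claw":0}])

```text
clock: 14.2
tool_pos: [0.4626, 0.2289, 0.0237]
orientation: [-180.0, -0.4, 45.8]
force: [1.2, 1.2, 0.4]
opening: 0.0003
gripper_force: 0.9
```

```bash
python3 -W ignore - <<'E'
from h import *
goto([.4945,.2375,.0225],62.5)
wing("10")
for n,P in zip(("scene","side"),load(("scene","side"),"10")):
    print(n,lever(P)); print("bat",rect(sl(P,(.413,.18),.02,.044,.056)))
p=[np.load(f"pics/{n}10.npz")["p"] for n in("scene","side")]
cv2.imwrite("pics/l10.png",cv2.cvtColor(np.hstack([cv2.resize(p[0][210:300,180:280],(400,360)),cv2.resize(p[1][130:220,180:280],(400,360))]),cv2.COLOR_RGB2BGR))
E
```

```text
at [0.4626 0.2289 0.0237] [-180.    -0.4   45.8] F [1.2 1.2 0.4] j [ 48.  17. -32.   0. -41.  88.] open 0.0003 t 14.2
-> [0.4945, 0.2375, 0.0225] tr [28.4 16.9  1.4] rot [ 0.01 -0.08 -3.34]
scene n0 rect c[0. 0.] size[0. 0.] a0.0 mean[nan nan] pcadirnan far[nan nan]
bat n0 rect c[0. 0.] size[0. 0.] a0.0 mean[nan nan] pcadirnan
side n172 rect c[470.3 205. ] size[37.7 82.9] a38.1 mean[465.7 199.4] pcadir129.6 far[0.4526 0.2161]
bat n21 rect c[412.6 178.8] size[14.5 11.8] a74.7 mean[412.8 178.2] pcadir67.6
```

View pics/l10.png

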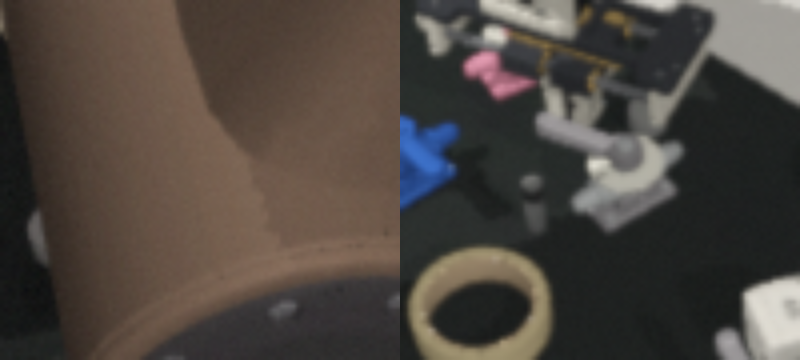

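The right half (side view) shows the fingers pushing the lever from behind, with the lever at about 131° and the battery at (533,195) still clear. Continue 18°.

arm_command(steps=[{"translation":[-3,-1,0],"rotation":[0,0,-0.7],"claw":0},{"translation":[-6.5,-2,0],"rotation":[0,0,-1.5],"claw":0},{"translation":[-10,-3,0],"rotation":[0,0,-2.3],"claw":0},{"translation":[-13.4,-3.7,0],"rotation":[0,0,-3],"claw":0},{"translation":[-16.2,-4,0],"rotation":[0,0,-3.6],"claw":0}])

```text
clock: 14.8
tool_pos: [0.4485, 0.2201, 0.0235]
orientation: [179.9, -0.3, 63.5]
force: [0.5, 1.0, 0.6]
opening: 0.0006
gripper_force: 0.8
```

```bash
python3 -W ignore - <<'E'
from h import *
goto([.4945,.2375,.0225],62.5)
t=ctrl.get_obs()["tool_pos"]-[.483,.179,0];r=np.hypot(t[0],t[1]);print("pred lever",np.degrees(np.arctan2(t[1],t[0])+np.arcsin(.017/r)))
wing("11")
P=load(("side",),"11")[0]
Q=sl(P,(.482,.178),.085,.055,.066);Q=Q[np.hypot(Q[:,0]-.413,Q[:,1]-.18)>.015]
print(lever(P)); print("bat",rect(sl(P,(.413,.18),.02,.044,.056)))
E
```

```text
at [0.4485 0.2201 0.0235] [179.9  -0.3  63.5] F [0.5 1.  0.6] j [ 49.  15. -34.   0. -40. 105.] open 0.0006 t 14.8
-> [0.4945, 0.2375, 0.0225] tr [36.1 33.4  1.3] rot [ 0.02 -0.07  0.19]
pred lever 148.50798820630376
n168 rect c[462.2 198.9] size[37.1 84.2] a55.3 mean[459.4 193.7] pcadir147.6 far[0.4409 0.2061]
bat n21 rect c[412.8 178.7] size[12.1 11.7] a73.0 mean[413.  177.7] pcadir147.7
```

arm_command(steps=[{"translation":[-1.4,-0.5,0],"rotation":[0,0,-0.3],"claw":0},{"translation":[-2.7,-0.9,0],"rotation":[0,0,-0.6],"claw":0},{"translation":[-2.7,-0.9,0],"rotation":[0,0,-0.6],"claw":0}])

```text
clock: 15.2
tool_pos: [0.4459, 0.2174, 0.0232]
orientation: [179.9, -0.3, 66.5]
force: [1.2, 1.3, 1.3]
opening: 0.0001
gripper_force: 0.6
```

arm_command(steps=[{"translation":[6,0,0],"rotation":[0,0,0],"claw":0},{"translation":[15,0,0],"rotation":[0,0,0],"claw":0},{"translation":[15,0,-40],"rotation":[0,0,0],"claw":0},{"translation":[15,0,-80],"rotation":[0,0,0],"claw":0},{"translation":[15,0,-120],"rotation":[0,0,0],"claw":0}])

```text
clock: 15.7
tool_pos: [0.4513, 0.2308, 0.1442]
orientation: [179.9, -0.2, 66.5]
force: [1.0, 0.9, -0.1]
opening: 0.0005
gripper_force: 0.0
```

```bash
python3 -W ignore - <<'E'
from h import *
goto([.63,.05,.16],62.5)
E
```

```text
at [0.4513 0.2308 0.1442] [179.9  -0.2  66.5] F [ 1.   0.9 -0.1] j [ 49.   7. -25.   0. -57. 107.] open 0.0005 t 15.7
-> [0.63, 0.05, 0.16] tr [-94.5 236.  -15.8] rot [ 0.01 -0.03  0.8 ]
```

Move away so that the scene camera can see it.

arm_command(steps=[{"translation":[-18,46,-4],"rotation":[0,0,0],"claw":0},{"translation":[-36,92,-8],"rotation":[0,0,0],"claw":0},{"translation":[-54,138,-12],"rotation":[0,0,0],"claw":0},{"translation":[-72,184,-16],"rotation":[0,0,0],"claw":0},{"translation":[-90,230,-20],"rotation":[0,0,0],"claw":0}])

```text
clock: 16.2
tool_pos: [0.6278, 0.0551, 0.163]
orientation: [179.9, -0.2, 66.5]
force: [1.2, 1.1, -0.1]
opening: 0.0004
gripper_force: 0.0
```

arm_command(steps=[{"translation":[0,0,0],"rotation":[0,0,0],"claw":0},{"translation":[0,0,0],"rotation":[0,0,0],"claw":0}])

```text
clock: 16.4
tool_pos: [0.6268, 0.0553, 0.162]
orientation: [-180.0, -0.2, 66.3]
force: [-0.6, 0.6, 0.1]
opening: 0.0003
gripper_force: 0.0
```

```bash
python3 -W ignore - <<'E'
from h import *
wing("12");o=ctrl.get_obs();print(o["tool_pos"],o["force"],o["qvel"].round(2))
for n,P in zip(("scene","side"),load(("scene","side"),"12")):
    print(n,lever(P)); 
    Q=sl(P,(.482,.178),.085,.055,.066);Q=Q[np.hypot(Q[:,0]-.413,Q[:,1]-.18)>.015]
    F=Q[np.hypot(Q[:,0]-.483,Q[:,1]-.179)>.025];print("lever arm only",rect(F))
    B=sl(P,(.6605,-.042),.045,.087,.105);print("bar",rect(B) if len(B)>5 else 0)
    W=sl(P,(.4985,-.044),.06,.056,.064);W=W[(W[:,0]<.535)&~((W[:,0]>.516)&(W[:,1]>-.02))];print("wing",rect(W) if len(W)>5 else 0)
    Q=sl(P,(.484,.178),.06,.02,.035);print("pipe",rect(Q)); print("bat",rect(sl(P,(.413,.18),.02,.044,.056)))
p=[np.load(f"pics/{n}12.npz")["p"] for n in("scene","side")]
cv2.imwrite("pics/l12.png",cv2.cvtColor(np.hstack([cv2.resize(p[0][220:280,180:270],(400,267)),cv2.resize(p[1][140:200,190:280],(400,267))]),cv2.COLOR_RGB2BGR))
E
```

```text
[0.62591456 0.05674786 0.16251351] [-0.45790645 -0.08911214  0.86203079] [ 1.07 -0.97 -0.41  0.11  0.14  0.23]
scene n309 rect c[458.5 194.8] size[24.  85.2] a59.7 mean[460.  191.9] pcadir154.3 far[0.4379 0.2026]
lever arm only n153 rect c[440.2 201.3] size[14.6 47. ] a63.6 mean[440.3 201.4] pcadir154.3
bar n69 rect c[652.3 -41.8] size[43.9  9.2] a48.9 mean[648.7 -46.1] pcadir-138.2
wing n227 rect c[498.7 -44.2] size[ 25.1 103.6] a11.7 mean[497.7 -42.6] pcadir95.4
pipe n116 rect c[483.  183.2] size[92.  21.4] a18.4 mean[480.9 181.6] pcadir-162.5
bat n47 rect c[413.5 180. ] size[13.3 13.6] a65.8 mean[413.  180.7] pcadir54.9
side n144 rect c[458.2 193.5] size[24.1 83.6] a60.9 mean[461.  188.7] pcadir154.5 far[0.438  0.2001]
lever arm only n66 rect c[438.6 198.6] size[17.9 43.3] a70.4 mean[440.3 198.7] pcadir154.3
bar n87 rect c[660.3 -42.7] size[58.7  9.7] a37.1 mean[659.  -44.4] pcadir-143.1
wing n197 rect c[498.7 -44.8] size[ 23.3 101.1] a11.3 mean[498.2 -46.7] pcadir95.4
pipe n73 rect c[485.2 177.5] size[92.7 21. ] a19.5 mean[477.9 173.2] pcadir-161.1
bat n22 rect c[412.5 177.7] size[13.2 11.8] a76.1 mean[412.6 176.9] pcadir107.8
```

View pics/l12.png

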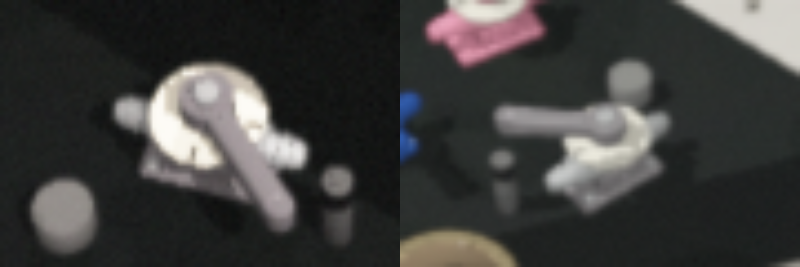

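The picture shows the lever resting at the half mark, pointing to (285,215), with the battery upright at (338,180) and untouched. The lever measures 154.3° against a target of 153°. The wing is square to its pipe and the cap has turned 190°. Handing in.

```bash
python3 -c "
from plant import ctrl
print(ctrl.close_job())"
```

```text
the job is handed in; nothing more can be done
None
```

I handed the job in at about 16.5 s without a verdict coming back: the winged valve is shut against its stop, the cap is turned 190° open, the long lever rests within about 1.5° of half open, and the timer and battery, the closest things to the moves, had not moved (the other bystanders and the wheel were not re-measured).

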